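# Press a hinge pin home in the ratchet clamp, release it and take the block out

## Task

Press the pin home into the brass block by closing the red handle of the locking clamp until its third and last ratchet tooth holds by itself, and take your hand off it for a second. Then press the red loop down sideways off the teeth, without undue force, so that the clamp springs fully open, and stand the brass block upright in the blue tray. Leave the other things alone and do not shove the tray about.

Things in the scene. Friction and masses are not known exactly. Their poses are not given: they have to be found in the camera images.
- clamp: Scissor-type locking clamp lying flat on a fixed grey stand 200x72x12 mm. Origin on the worktop under the pivot; x points to the jaws, -x to the two finger loops, +y to the red loop's side, z up. The scissor plane is 58 mm above the worktop. The half with the black loop is rigid with the stand; the other half (red loop, jaw at -y) swings, a light spring opens it.
- red_shank: Springy shank with the red loop; swings level about the pivot and also bends down. Closing takes 8 to 19 N at the loop, then the jaw bears solidly on the block and force shoots up; over 28 N harms it. Bending down: 2 N to start, 0.9 N per mm more at the loop; 3 to 6 mm frees the pawl, 7 mm is a hard stop. Origin 16 mm from the pivot; x along the shank to the pivot, y outward (opening).
- thumb_loop (a point): Centre of the top face of the red loop, a solid paddle 32 mm along the shank, 18 mm across, 8 mm thick, 105 mm from the pivot; top 62 mm above the worktop unless pressed. Its outer side (to push on) is 9 mm from here at +y. Axes as body red_shank: y points outward, the way it opens.
- fixed_loop (a point): Centre of the top face of the black fixed loop, same size and height. Clamp locked: 5 to 15 mm gap between the loops, 41 to 51 mm over both; clamp open: about 33 mm gap, 69 mm over both.
- rack (a point): Top of the fixed arm with three teeth pointing down, 66 mm above the worktop. The pawl on the red shank rides under it, springs up behind each tooth and holds. Pressed down it is free, but a fingertip's friction holds the loop back: while down, lead it outward some 22 mm past all teeth, else it bites again when let up. Then its spring (1 to 3 N at the loop) opens it.
- handle (a joint): Swing of the red half about the pivot, rad. 0 = sprung fully open, grows as it closes. The ratchet holds at three angles 0.055 apart; the third lies anywhere from 0.17 to 0.26, as the anvil jaw and rack are set differently each time (shown by none of these poses): feel for it. 0.007 past it the tooth clicks in, 0.015 past it is solid. 0.01 rad is 1 mm at the loop.
- jaw_face (a point): Middle of the pressing face of the moving jaw, at -y of the block. With the clamp held on its third tooth this face is within about 1 mm of the block's -y face (which lies 9 mm from the block's middle); on the second tooth about 3.5 mm.
- seat (a point): Middle of the aluminium seat between the jaws on which the brass block stands, 35 mm above the worktop; two 8 mm high lips keep the block from shifting along the clamp's x. Axes as the clamp. The block stands here loosely, up to 6 mm short of the fixed anvil jaw at +y, against which closing the clamp pushes it.
- knuckle: Brass hinge block standing in the seat: body 26x18x36 mm (x, y, z), above it a grip stem 20x12 mm, up to 60 mm over the underside; 160 g. Origin at the centre of the underside, axes as the clamp's at the start. Its stem stands well clear above the jaws.
- pin (a joint): How far the 6 mm steel pin is pressed into the block's -y face, m. 0 = stands 6 mm proud, 0.006 = flush. It goes in stiffly (7 N) and stays where it is. Pressed home means at most 1.5 mm proud (0.0045).
- tray: Shallow blue plastic tray, 94x112 mm (x, y), walls 17 mm high and 4 mm thick (12 mm corner blocks), floor 3 mm thick; loose, 300 g. Origin at the centre of its underside.
- loupe: Bystander, to be left alone: black eye loupe, 34 mm wide, 30 mm tall.
- pliers_flat: Bystander, to be left alone: flat-nose pliers with red grips, 42x164x11 mm, lying flat.
- pliers_round: Bystander, to be left alone: round-nose pliers with blue grips, 42x164x11 mm, lying flat.
- charcoal: Bystander, to be left alone: black charcoal block 48x70x28 mm.
- file: Bystander, to be left alone: needle file with blue handle, 9x158x8 mm.
- ring_clamp: Bystander, to be left alone: wooden ring clamp 24x120x24 mm.
Not all that is in view belongs to the job. There is more than one size of the knuckle; the job needs the largest.

How it is judged:
On the way, in this order (a step that is already met when the one before it is completed fails the run):
1. the clamp is locked on its third tooth by itself, hand off, with the block in its seat and the pin pressed home, for 0.8 s (y of jaw_face in the frame of knuckle above -0.011 m and value of joint pin above 0.0045 m and contact force between the fingers and clamp below 0.2 N and horizontal distance between knuckle and seat below 0.015 m), for 0.8 s.
2. the clamp is sprung open again, the block still in its seat (value of joint handle below 0.05 rad and horizontal distance between knuckle and seat below 0.015 m), for 0.2 s.
At the end, for the whole second after the job is handed in: The brass block stands upright (within 0.1 rad) and still on the floor of the blue tray, its pin at most 1.5 mm proud, the clamp is open (handle under 0.05 rad), and the tray is within 50 mm of where it was (value of joint pin above 0.0045 m and value of joint handle below 0.05 rad and x of knuckle in the frame of tray between -0.036 and 0.036 m and y of knuckle in the frame of tray between -0.045 and 0.045 m and z of knuckle in the frame of tray below 0.012 m and linear speed of knuckle below 0.02 m/s and angle between knuckle's own z axis and vertical below 0.1 rad and distance of tray from where it was at the start of the episode below 0.05 m); the robot touches nothing.
It fails at once if the red shank or loop is loaded with more than 28 N (contact force between the fingers and red_shank above 28 N).
It fails at once if a bystander is moved by more than 30 mm (distance of any of loupe, pliers_flat, pliers_round, charcoal, file, ring_clamp from where it was at the start of the episode above 0.03 m).
It also fails if it takes over 67 s, if anything falls off the work surface, if the arm or the gripper's body presses on something with over 40 N, if the wrist force passes 120 N, or if a joint passes its speed limit or range.

## Robot

A 6-joint arm with a two-finger parallel gripper is mounted at the origin on a cart in front of the work surface, level with it; the furniture and walls round the work are solid. World frame = base frame: x ahead of the robot, y to its left, z up, the work surface at z = 0. Lengths are in m, angles in rad, forces in N, time in s.
With the tool pointing down it reaches from about 0.425 to 0.95 m from the base axis. Payload 14.7 kg.
Tool frame: the origin (TCP) lies midway between the tips of the shut fingers; the grasp point (between the pads) lies 19 mm behind it (ctrl.grip_point_offset is the distance from the TCP to the grasp point, in m); z points along the fingers, y is the line along which they close (so a half turn about z gives the same grasp; the last joint's range is limited). The gripper opens to 85 mm and grips with 20 to 120 N. Pads are 22 mm wide; open, the fingers measure 114 mm over their backs; the gripper's body (76 mm by 85 mm) begins 54 mm behind the grasp point. The pads swing forward as they close: fully open they stand 13 mm farther back than shut.
Start: joints at [1.252, 0.48, 1.596, -0, 1.065, -0.047], TCP at [0.174, 0.626, 0.231] pointing down, gripper open.
Joint ranges: [-2.75, 2.75], [-0.82, 2.05], [0.23, 2.67], [-1.56, 4.7], [0.09, 2.69], [-2.92, 2.92]. Speed limits (rad/s): [1.89, 1.89, 2.39, 3.01, 3.01, 3.01].

## Interface

Orientations are given as a 3x3 rotation matrix whose columns are the frame's x, y, z axes.
In Python, from workcell import ctrl gives the robot as it stands. Calls block until the motion is done:
- ctrl.move_ptp(position, orientation): joint-space move of the TCP to a pose.
- ctrl.servo_line(position, frame=None, rate=0.15, max_force=None): straight line of the TCP; frame=None keeps the orientation; rate is the mean speed in m/s. With max_force (N) it stops when the force on the tool has changed by that much, and returns True; else False.
- ctrl.move_joints(angles): joint-space move.
- ctrl.grip(opening, effort=None): finger opening in m; effort is the grip in N (None keeps the last); returns when the fingers have stopped.
- ctrl.sleep(seconds).
- ctrl.inverse_kinematics(position, orientation): joint angles nearest the present ones, or None.
- ctrl.get_image(name): name is "side" or "top"; returns the picture (420x560x3 uint8, blue, green, red); there is no depth.
- ctrl.calibration(name): a dict with "K" (3x3 intrinsics, pixels), "T" (4x4, takes a point from camera to world coordinates). Camera axes: x right, y up, looking along -z (the intrinsics and any distortion apply to the point x, -y, -z); pixel columns grow to the right and rows downward; lengths in m; the calibration is good to about 2 mm. A picture is of the moment at which its call begins. calibration takes no time and is no camera call.
A pose or a line that the arm cannot do raises ctrl.MotionError and nothing moves.
- ctrl.job_done(): hands the job in; it is judged then, once.
Trained networks look in the newest picture that a camera, given by its name, has taken for a name from the list of things; names that differ only in an ending like _2 or _b are one class to them, and where a whole thing is asked for, a point or a joint stands for the part that bears it (a point fixed in the world has none). Each returns a list of dicts, best first, with "conf" (0 to 1); they miss things now and then, are a little off and sometimes report something else, mostly with a low value. They report only what shows in the picture. A call takes as long as a camera call. They do not tell look-alikes from the thing itself.
- ctrl.cut_out(camera, label): "mask" (420x560 bool, what is visible of it) and "position" ([row, column] in pixels, amid what is visible of it).
- ctrl.place_of(camera, label): "position" ([row, column] in pixels: a listed point, or the origin of a listed thing).
Readings, each from a call of its own:
- ctrl.read_time(): time.
- ctrl.read_joint_positions(): joint angles.
- ctrl.read_qd(): joint speeds.
- ctrl.read_joint_efforts(): joint torques, N m.
- ctrl.read_ee_pos(): TCP position.
- ctrl.read_orientation(): TCP orientation.
- ctrl.read_wrist_force(): force on the tool from outside, world axes, zero at the start.
- ctrl.read_ft_torque(): the same for the moment, N m.
- ctrl.read_grip_width(): finger opening in m.
- ctrl.read_finger_force(): force on a finger pad.
Only numpy, scipy, OpenCV 4.12 (cv2) and the standard library are available. Lean on these libraries where they do the work, as an engineer would, in place of code of your own. Each camera call takes 0.05 s, during which the arm holds its last target. There are 200 camera calls.

## Working session

There is one attempt and no reset: what is moved stays moved. The work goes in short steps, each a Python script; the robot and the scene stay as the last script left them, time stands still between calls to the robot, and variables do not carry over. Pictures are saved under pics/ and viewed, at most 10 in all, crops included, and the job is handed in when it is done.

```bash
ls; mkdir -p pics; cat > h.py <<'E'
import numpy as np, cv2
from workcell import ctrl
def ray(cam,pos):
    c=ctrl.calibration(cam);K=np.array(c["K"]);T=np.array(c["T"])
    d=c.get("dist",c.get("D"))
    p=np.array([[[pos[1],pos[0]]]],float)
    u=cv2.undistortPoints(p,K,None if d is None else np.array(d,float))[0,0]
    v=T[:3,:3]@np.array([u[0],-u[1],-1.]); return T[:3,3],v/np.linalg.norm(v)
def at_z(cam,pos,z):
    o,v=ray(cam,pos); return o+v*(z-o[2])/v[2]
def tri(ps,pt):
    A=np.zeros((3,3));b=np.zeros(3)
    for c,p in(("side",ps),("top",pt)):
        o,v=ray(c,p);M=np.eye(3)-np.outer(v,v);A+=M;b+=M@o
    return np.linalg.solve(A,b)
E
python3 - <<'E'
from h import *
for c in("side","top"):
    cal=ctrl.calibration(c);print(cal.keys(),np.round(cal["T"],3).tolist(),np.round(cal["K"],1).tolist(),{k:v for k,v in cal.items() if k not in "KT"})
    cv2.imwrite(f"pics/{c}0.png",ctrl.get_image(c))
    for l in("clamp","red_shank","thumb_loop","fixed_loop","rack","jaw_face","seat","knuckle","tray"):
        print(c,l,[(round(r["conf"],2),np.round(r["position"],1).tolist()) for r in ctrl.place_of(c,l)[:4]])
print(ctrl.read_time())
E
```

```text
pics
dict_keys(['K', 'T']) [[-0.522, 0.664, -0.536, 0.029], [-0.853, -0.393, 0.343, 0.207], [0.017, 0.636, 0.772, 0.825], [0.0, 0.0, 0.0, 1.0]] [[523.6, 0.0, 267.1], [0.0, 523.6, 207.9], [0.0, 0.0, 1.0]] {}
side clamp [(0.89, [208.4, 261.7])]
side red_shank [(0.66, [194.9, 262.8]), (0.53, [321.9, 286.0]), (0.18, [172.0, 257.3])]
side thumb_loop [(0.71, [230.3, 264.1])]
side fixed_loop [(0.89, [222.0, 290.6])]
side rack [(0.72, [278.9, 138.7]), (0.58, [212.2, 277.6]), (0.27, [267.5, 181.8])]
side jaw_face [(0.64, [170.3, 260.2])]
side seat [(0.78, [178.9, 250.4])]
side knuckle [(0.59, [209.8, 205.9]), (0.58, [181.1, 254.0]), (0.54, [173.5, 289.0])]
side tray [(0.91, [182.6, 366.4]), (0.21, [229.4, 267.0])]
dict_keys(['K', 'T']) [[0.017, 0.999, -0.041, 0.487], [-1.0, 0.017, -0.02, -0.136], [-0.019, 0.042, 0.999, 1.175], [0.0, 0.0, 0.0, 1.0]] [[543.5, 0.0, 281.1], [0.0, 543.5, 207.6], [0.0, 0.0, 1.0]] {}
top clamp [(0.96, [176.8, 299.5])]
top red_shank [(0.71, [179.3, 297.6])]
top thumb_loop [(0.61, [214.2, 279.3]), (0.25, [151.0, 310.9])]
top fixed_loop [(0.66, [222.4, 302.0])]
top rack [(0.6, [203.4, 295.8])]
top jaw_face [(0.68, [150.6, 314.8])]
top seat [(0.88, [150.1, 302.6])]
top knuckle [(0.71, [148.2, 301.0]), (0.56, [147.2, 257.1]), (0.53, [156.6, 346.0]), (0.24, [216.5, 279.9])]
top tray [(0.75, [255.1, 173.5]), (0.59, [200.1, 406.6])]
1.0
```

View pics/top0.png

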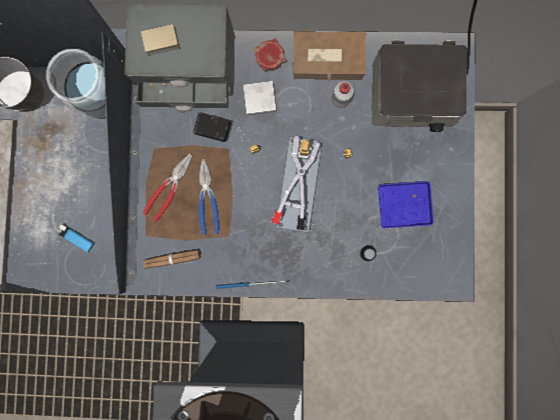

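View pics/side0.png

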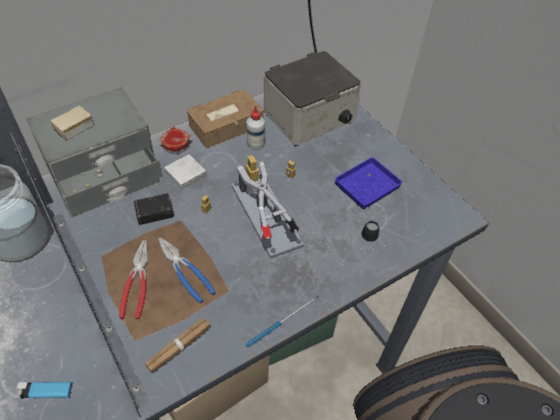

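```bash
python3 - <<'E'
from h import *
a=cv2.imread("pics/top0.png")[130:240,235:365];cv2.imwrite("pics/tc.png",cv2.resize(a,None,fx=5,fy=5,interpolation=cv2.INTER_CUBIC))
for l,ps,pt in [("thumb",(230.3,264.1),(214.2,279.3)),("fixed",(222,290.6),(222.4,302)),("rack",(212.2,277.6),(203.4,295.8)),("jaw",(170.3,260.2),(150.6,314.8)),("seat",(178.9,250.4),(150.1,302.6)),("kn",(181.1,254),(148.2,301)),("kn",(209.8,205.9),(147.2,257.1)),("kn3",(173.5,289),(156.6,346)),("clamp",(208.4,261.7),(176.8,299.5)),("tray",(182.6,366.4),(200.1,406.6)),("traybad",(182.6,366.4),(255.1,173.5))]: print(l,np.round(tri(ps,pt),4))
E
```

```text
thumb [ 0.5216 -0.1069  0.0496]
fixed [ 0.5053 -0.154   0.0618]
rack [ 0.5418 -0.144   0.0586]
jaw [ 0.6548 -0.1783  0.0517]
seat [ 0.6567 -0.1545  0.0375]
kn [ 0.6582 -0.1564  0.0294]
kn [ 0.6692 -0.0552 -0.0133]
kn3 [ 0.6491 -0.247   0.0104]
clamp [ 0.6037 -0.1496  0.0013]
tray [ 0.5569 -0.3835 -0.0072]
traybad [ 0.3717 -0.0309  0.4162]
```

View crop.

The overview shows the clamp at about top (180,300). The red loop is at top (217,277) and the black loop at (223,302). The tray is at (204,405). There are three knuckle candidates: in the seat at (148,302), loose on the left at (148,256), and loose on the right at (153,347). The one in the seat is the largest and matches the description.

View pics/tc.png

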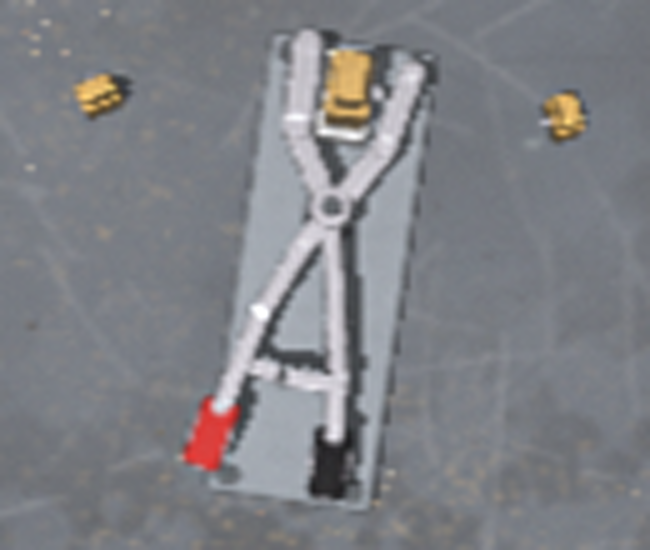

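```bash
python3 - <<'E'
from h import *
from scipy import ndimage
im=cv2.imread("pics/top0.png")
for z,l in((.062,"thumb_loop"),):
    pass
# red loop mask by colour
hsv=cv2.cvtColor(im,cv2.COLOR_BGR2HSV)
m=((hsv[...,0]<8)|(hsv[...,0]>172))&(hsv[...,1]>150)&(hsv[...,2]>120);m[:195]=0;m[240:]=0;m[:,:255]=0;m[:,320:]=0
ys,xs=np.nonzero(m);print(len(ys),ys.mean(),xs.mean(),ys.min(),ys.max(),xs.min(),xs.max(),at_z("top",(ys.mean(),xs.mean()),.062))
ims=cv2.imread("pics/side0.png");h2=cv2.cvtColor(ims,cv2.COLOR_BGR2HSV)
m=((h2[...,0]<8)|(h2[...,0]>172))&(h2[...,1]>150)&(h2[...,2]>110);m[:215]=0;m[250:]=0;m[:,:250]=0;m[:,290:]=0
ys,xs=np.nonzero(m);print(len(ys),at_z("side",(ys.mean(),xs.mean()),.060))
for l,z,s,t in [("thumb",.062,(230.3,264.1),(214.2,279.3)),("fixed",.062,(222,290.6),(222.4,302)),("seat",.035,(178.9,250.4),(150.1,302.6)),("kn",.035,(181.1,254),(148.2,301)),("clamp",0,(208.4,261.7),(176.8,299.5)),("tray",0,(182.6,366.4),(200.1,406.6)),("rack",.066,(212.2,277.6),(203.4,295.8))]:
    print(l,np.round(at_z("side",s,z),4),np.round(at_z("top",t,z),4))
# tray mask rect, stand rect
r=ctrl.cut_out("top","tray")
for q in r[:2]:
    c=max(cv2.findContours(q["mask"].astype(np.uint8),0,2)[0],key=cv2.contourArea);R=cv2.minAreaRect(c)
    print(q["conf"],R,[np.round(at_z("top",(p[1],p[0]),.012)[:2],4).tolist() for p in cv2.boxPoints(R)],np.round(at_z("top",(R[0][1],R[0][0]),.012),4))
q=ctrl.cut_out("top","clamp")[0]
c=max(cv2.findContours(q["mask"].astype(np.uint8),0,2)[0],key=cv2.contourArea);R=cv2.minAreaRect(c)
print(q["conf"],R,[np.round(at_z("top",(p[1],p[0]),.012)[:2],4).tolist() for p in cv2.boxPoints(R)])
print(ctrl.read_orientation())
E
```

```text
78 216.92307692307693 276.5 210 223 272 282 [ 0.51348967 -0.10451104  0.062     ]
74 [ 0.51281854 -0.1005996   0.06      ]
thumb [ 0.5159 -0.099   0.062 ] [ 0.5192 -0.1101  0.062 ]
fixed [ 0.5072 -0.1511  0.062 ] [ 0.5032 -0.1569  0.062 ]
seat [ 0.66  -0.154  0.035] [ 0.6559 -0.1563  0.035 ]
kn [ 0.651  -0.1572  0.035 ] [ 0.6599 -0.1528  0.035 ]
clamp [ 0.6057 -0.1487  0.    ] [ 0.6028 -0.1511  0.    ]
tray [ 0.5529 -0.3778 -0.    ] [ 0.556  -0.3826  0.    ]
rack [ 0.5366 -0.141   0.066 ] [ 0.5417 -0.1436  0.066 ]
0.81 ((405.7030944824219, 204.34263610839844), (44.10192108154297, 53.07905197143555), 85.91438293457031) [[0.5883, -0.3182], [0.5981, -0.4308], [0.5044, -0.438], [0.4944, -0.3258]] [ 0.5462 -0.3783  0.012 ]
0.67 ((296.6519775390625, 183.5664825439453), (38.75960159301758, 92.94156646728516), 8.365885734558105) [[0.4935, -0.0911], [0.6919, -0.1166], [0.6809, -0.1993], [0.4829, -0.1732]]
[[-9.63293240e-01  2.68451360e-01  2.54034492e-05]
 [ 2.68451360e-01  9.63293240e-01  9.63608130e-06]
 [-2.18841517e-05  1.61019625e-05 -1.00000000e+00]]
```

The close crop shows the largest brass block in the seat with its pin on the -y side. The two loose ones, at top (148,256) and (153,347), are visibly smaller. The pivot is at about top (171.6,301.4). There is a tall dark partition at y≈0.2, so I'll cross it high.

```bash
cat >> h.py <<'E'
YAW=-0.126
def Rz(a): c,s=np.cos(a),np.sin(a); return np.array([[c,-s,0],[s,c,0],[0,0,1.]])
def down(a):  # tool z down, tool x at world angle a
    x=np.array([np.cos(a),np.sin(a),0]);z=np.array([0,0,-1.]);return np.c_[x,np.cross(z,x),z]
E
python3 - <<'E'
from h import *
print("pivot",at_z("top",(171.6,301.4),.064),"fixed",at_z("top",(223,301.2),.062))
P=np.array([.604,-.150,0]);L=np.array([.5133,-.1025,0])
r=L-P;out=np.array([r[1],-r[0],0]);out/=np.linalg.norm(out)
if out[1]<0: out=-out
a=np.arctan2(out[1],out[0]);print("out",out,np.linalg.norm(r),a)
for s in(0,np.pi):
    for d in(0,.25):
        q=ctrl.inverse_kinematics(L+out*.036+[0,0,.047],down(a+s+d));print(s,d,None if q is None else np.round(q,2))
for nm,a2 in(("kn",YAW),("kn",YAW+np.pi)):
    for p in([.656,-.152,.0735],[.55,-.38,.0425]):
        q=ctrl.inverse_kinematics(np.array(p),down(a2));print(nm,p,None if q is None else np.round(q,2))
E
```

```text
pivot [ 0.60722966 -0.15397808  0.064     ] fixed [ 0.50191337 -0.15527457  0.062     ]
out [0.463934   0.88586977 0.        ] 0.10238525284434277 1.0883654312448765
0 0 [-0.19  0.59  2.01 -0.    0.55  0.29]
0 0.25 [-0.19  0.59  2.01 -0.    0.55  0.04]
3.141592653589793 0 [-0.19  0.59  2.01 -0.    0.55 -2.85]
3.141592653589793 0.25 None
kn [0.656, -0.152, 0.0735] [-0.27  0.68  1.66 -0.    0.8   1.42]
kn [0.55, -0.38, 0.0425] [-0.65  0.72  1.69 -0.    0.73  1.05]
kn [0.656, -0.152, 0.0735] [-0.27  0.68  1.66 -0.    0.8  -1.72]
kn [0.55, -0.38, 0.0425] [-0.65  0.72  1.69 -0.    0.73 -2.09]
```

```bash
cat >> h.py <<'E'
P=np.array([.605,-.152,0]);L=np.array([.5133,-.1025,0])
r=(L-P)/np.linalg.norm(L-P);out=np.array([r[1],-r[0],0])
if out[1]<0: out=-out
A=np.arctan2(out[1],out[0]); L=P+.105*r
E
python3 - <<'E'
from h import *
p=ctrl.read_ee_pos();R=ctrl.read_orientation()
ctrl.move_ptp(np.array([p[0],p[1],.45]),R)
ctrl.grip(0.0)
S=L+out*.036
ctrl.move_ptp(S+[0,0,.40],down(A))
ctrl.move_ptp(S+[0,0,.10],down(A))
ctrl.servo_line(S+[0,0,.047],rate=.1)
f0=np.array(ctrl.read_wrist_force());print("t",ctrl.read_time(),ctrl.read_ee_pos()-S,f0,ctrl.read_grip_width())
hit=ctrl.servo_line(L+out*.012+[0,0,.047],rate=.02,max_force=2.5)
e=ctrl.read_ee_pos();print(hit,"offset outward",(e-L)@out,np.array(ctrl.read_wrist_force())-f0,ctrl.read_time())
np.save("f0.npy",f0)
cv2.imwrite("pics/c1.png",cv2.resize(ctrl.get_image("top")[130:240,235:365],None,fx=4,fy=4,interpolation=cv2.INTER_CUBIC))
E
```

```text
t 7.3333 [ 3.18739426e-04 -7.07685764e-05  4.73806891e-02] [-0.11890767  0.27642935  0.16930553] -1.2210979904171765e-05
True offset outward 0.015155334981708833 [2.00747577 0.70545088 0.41148915] 8.2833
```

View pics/c1.png

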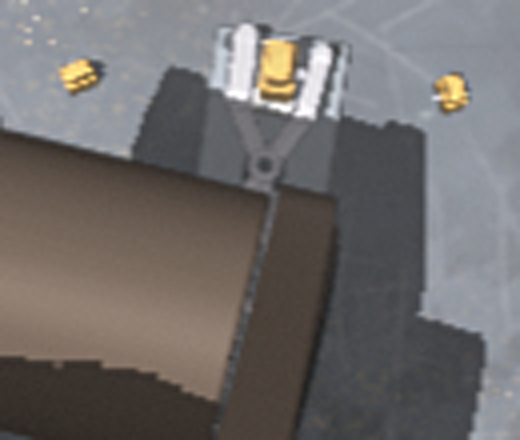

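The arm hides the loops in this view; only the jaws and the block are visible, at about (280,65). I'll push along the arc in small steps while watching the force.

```bash
python3 - <<'E'
from h import *
f0=np.load("f0.npy");e=ctrl.read_ee_pos();v=e-P
cv2.imwrite("pics/s1.png",cv2.resize(ctrl.get_image("side")[150:270,190:340],None,fx=4,fy=4,interpolation=cv2.INTER_CUBIC))
for k in range(1,6):
    th=.01*k;M=Rz(th);t=P+M@v;t[2]=e[2]
    h=ctrl.servo_line(t,frame=down(A+th),rate=.02,max_force=12)
    f=np.array(ctrl.read_wrist_force())-f0;o=M@out
    print(th,h,"n %.2f t %.2f z %.2f"%(f@o,f@(M@r),f[2]),np.round(ctrl.read_ee_pos()-t,4))
    if f@o>15: break
print(ctrl.read_time())
E
```

```text
0.01 False n 3.23 t -0.19 z 0.86 [ 0.  0. -0.]
0.02 False n 4.08 t -1.03 z 0.02 [ 0.0001  0.     -0.    ]
0.03 False n 6.12 t -0.53 z -1.19 [ 0.0001  0.0001 -0.0001]
0.04 False n 7.02 t -2.02 z -3.53 [ 0.0002  0.0002 -0.0001]
0.05 False n 5.08 t -2.05 z -4.30 [-0.      0.0001 -0.0002]
9.6333
```

View pics/s1.png

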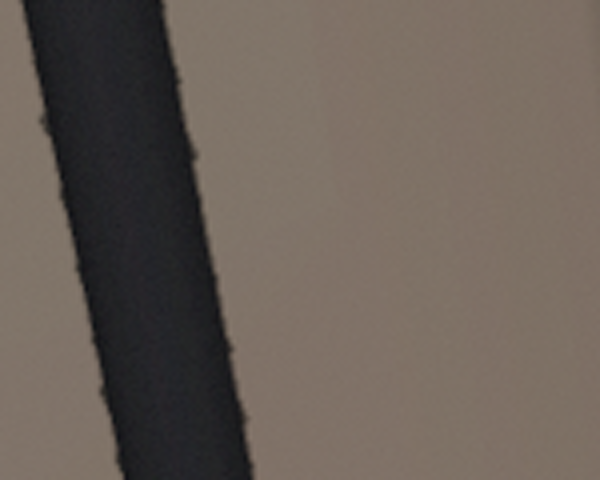

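```bash
python3 - <<'E'
from h import *
f0=np.load("f0.npy");e=ctrl.read_ee_pos();v=Rz(-.05)@(e-P);log=[]
th=.05
while th<.34:
    th+=.006;M=Rz(th);t=P+M@v;t[2]=e[2]
    fn=np.linalg.norm(np.array(ctrl.read_wrist_force())-f0)
    h=ctrl.servo_line(t,frame=down(A+th),rate=.02,max_force=max(3,22.5-fn))
    f=np.array(ctrl.read_wrist_force())-f0;o=M@out
    print("%.3f %d n %.1f t %.1f z %.1f |%.1f|"%(th,h,f@o,f@(M@r),f[2],np.linalg.norm(f)))
    if np.linalg.norm(f)>21.5: break
np.save("end.npy",np.r_[ctrl.read_ee_pos(),th]);print(ctrl.read_time(),ctrl.read_ee_pos())
E
```

```text
0.056 0 n 1.3 t 0.3 z -0.2 |1.4|
0.062 0 n 2.4 t -0.0 z 0.3 |2.4|
0.068 0 n 3.6 t -0.2 z 0.2 |3.6|
0.074 0 n 5.1 t 0.1 z 0.1 |5.1|
0.080 0 n 5.7 t 0.2 z -1.9 |6.0|
0.086 0 n 8.8 t 0.0 z -2.2 |9.1|
0.092 0 n 9.8 t 0.5 z -2.6 |10.2|
0.098 0 n 11.9 t -0.1 z -4.0 |12.5|
0.104 0 n 11.2 t -0.5 z -4.8 |12.2|
0.110 0 n 14.0 t -1.2 z -4.1 |14.7|
0.116 0 n 15.1 t -0.3 z -4.0 |15.7|
0.122 0 n 6.7 t -0.8 z -1.3 |6.9|
0.128 0 n 7.3 t 1.0 z -1.3 |7.4|
0.134 0 n 8.9 t 0.0 z -3.3 |9.5|
0.140 0 n 11.0 t -0.4 z -3.4 |11.5|
0.146 0 n 11.1 t -0.5 z -4.0 |11.8|
0.152 0 n 13.7 t 0.4 z -4.1 |14.3|
0.158 0 n 11.6 t -0.9 z -5.9 |13.0|
0.164 0 n 14.2 t -1.1 z -5.7 |15.4|
0.170 0 n 15.9 t -0.1 z -6.2 |17.1|
0.176 0 n 6.3 t 0.5 z -1.7 |6.5|
0.182 0 n 10.3 t 0.7 z -1.3 |10.4|
0.188 0 n 12.1 t 0.9 z -0.2 |12.1|
0.194 0 n 13.9 t 0.2 z -0.3 |13.9|
0.200 0 n 15.9 t 0.7 z -1.0 |16.0|
0.206 0 n 18.1 t 1.5 z 0.0 |18.1|
0.212 0 n 20.3 t 0.3 z 0.1 |20.3|
0.218 0 n 21.8 t -0.1 z 0.6 |21.8|
16.6333 [ 0.5079897  -0.10715649  0.04657025]
```

Three clicks show as force drops at 0.05, 0.12 and 0.174, then the force rises solidly with no further ramp. That fits the third tooth being in. Next I release, clear the view and look.

```bash
python3 - <<'E'
from h import *
d=np.load("end.npy");th=d[3];o=Rz(th)@out;f0=np.load("f0.npy")
p=d[:3]+o*.02
ctrl.servo_line(p,rate=.08)
print(np.array(ctrl.read_wrist_force())-f0)
p[2]=.12;ctrl.servo_line(p,rate=.2)
ctrl.move_ptp(np.array([.47,.02,.22]),down(A))
print(ctrl.read_time())
im=ctrl.get_image("top");cv2.imwrite("pics/c2.png",cv2.resize(im[130:240,235:365],None,fx=5,fy=5,interpolation=cv2.INTER_CUBIC))
s=ctrl.get_image("side");cv2.imwrite("pics/s2.png",s)
for c,i,row in(("top",im,(195,240,255,320)),("side",s,(215,250,245,300))):
    h=cv2.cvtColor(i,cv2.COLOR_BGR2HSV);m=((h[...,0]<8)|(h[...,0]>172))&(h[...,1]>150)&(h[...,2]>80)
    mm=np.zeros_like(m);a,b,x,y=row;mm[a:b,x:y]=m[a:b,x:y];ys,xs=np.nonzero(mm)
    if len(ys): q=at_z(c,(ys.mean(),xs.mean()),.061);print(c,len(ys),q,"r",np.linalg.norm((q-P)[:2]),"ang from open",np.arctan2(*(q-P)[1::-1]),np.arctan2(r[1],r[0]))
    for l in("jaw_face","thumb_loop","fixed_loop","knuckle"):
        print(c,l,[(round(w["conf"],2),np.round(w["position"],1).tolist()) for w in ctrl.place_of(c,l)[:3]])
E
```

```text
[ 0.03603145 -0.59380181 -0.00758224]
18.225
top 68 [ 0.50565388 -0.12666063  0.061     ] r 0.10252675098059354 ang from open 2.8918558811282367 2.646611378636642
top jaw_face [(0.67, [147.6, 310.5]), (0.25, [281.7, 251.2])]
top thumb_loop [(0.57, [216.8, 291.5]), (0.4, [282.4, 249.6])]
top fixed_loop [(0.62, [220.0, 302.8])]
top knuckle [(0.63, [149.1, 256.3]), (0.5, [156.8, 346.1]), (0.43, [150.1, 299.6])]
side jaw_face []
side thumb_loop []
side fixed_loop []
side knuckle []
```

View pics/c2.png

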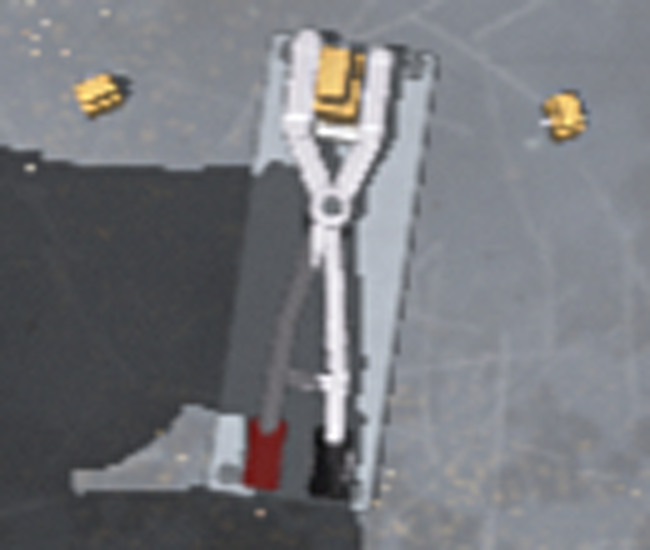

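The clamp is locked: the jaw face is against the block at about (362,90) and the block is against the anvil. The red loop is at (265,455) with a gap of about 11 mm to the black loop. Next I press the loop down and lead it outward.

```bash
python3 - <<'E'
from h import *
d=np.load("end.npy");o=Rz(d[3])@out
C=np.array([.5057,-.1267,0])+o*.001; rr=(C-P)/np.linalg.norm(C-P); a=np.arctan2(-rr[0],rr[1])
o=np.array([np.cos(a),np.sin(a),0]); print("o",o,A+d[3],a)
ctrl.move_ptp(C+[0,0,.13],down(a)); ctrl.servo_line(C+[0,0,.072],rate=.12)
f0=np.array(ctrl.read_wrist_force())
h=ctrl.servo_line(C+[0,0,.054],rate=.01,max_force=1.6)
z=ctrl.read_ee_pos()[2];print("contact",h,z,np.array(ctrl.read_wrist_force())-f0,ctrl.read_time())
if h and .057<z<.066:
    zt=.062-.0047
    h=ctrl.servo_line(C+[0,0,zt],rate=.01,max_force=14)
    print("down",h,ctrl.read_ee_pos()[2],np.array(ctrl.read_wrist_force())-f0)
    if not h:
        for k in range(1,15):
            th=-.02*k;t=P+Rz(th)@(C-P);t[2]=zt
            h=ctrl.servo_line(t,frame=down(a+th),rate=.04,max_force=12)
            f=np.array(ctrl.read_wrist_force())-f0
            if k%2==0 or h: print("%.2f"%th,h,"n %.1f z %.1f"%(f@(Rz(th)@o),f[2]))
            if h: break
        np.save("rel.npy",t)
print(ctrl.read_time(),ctrl.read_ee_pos())
E
```

```text
o [0.25633928 0.96658687 0.        ] 1.2938150518417455 1.3115633034928798
contact True 0.061003579529096644 [1.41577796 1.36305354 0.91955526] 21.175
down False 0.05721985227069852 [1.56648361 3.44837413 4.32325216]
-0.04 False n 2.0 z 5.1
-0.08 False n 1.8 z 4.2
-0.12 False n 1.4 z 5.5
-0.16 False n -2.9 z 4.8
-0.20 False n -4.0 z 5.2
-0.24 False n -4.1 z 4.8
-0.28 False n -4.6 z 5.5
25.2 [ 0.51668326 -0.0996048   0.05721614]
```

```bash
python3 - <<'E'
from h import *
e=ctrl.read_ee_pos();e[2]=.13;ctrl.servo_line(e,rate=.15)
ctrl.grip(.05)
ctrl.move_ptp(np.array([.45,.08,.25]),down(YAW+np.pi/8))
im=ctrl.get_image("top");print(ctrl.read_time())
cv2.imwrite("pics/c3.png",cv2.resize(im[130:240,235:365],None,fx=5,fy=5,interpolation=cv2.INTER_CUBIC))
for w in ctrl.cut_out("top","knuckle")[:4]:
    print(w["conf"],w["position"],w["mask"].sum())
h=cv2.cvtColor(im,cv2.COLOR_BGR2HSV);m=(h[...,0]>12)&(h[...,0]<28)&(h[...,1]>130)&(h[...,2]>100)
m[:130]=0;m[165:]=0;m[:,285:].sum();m[:,:285]=0;m[:,320:]=0
ys,xs=np.nonzero(m);print(len(ys),ys.min(),ys.max(),xs.min(),xs.max())
np.save("m.npy",m)
E
```

```text
27.5
0.63 [155.4, 345.5] 52
0.57 [148.4, 257.7] 51
1 151 151 300 300
```

View pics/c3.png

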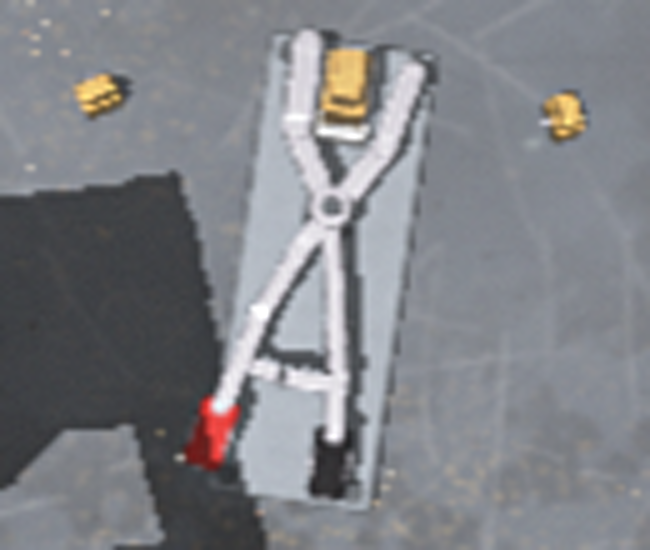

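The clamp is fully open: the red loop is back at (213,435), the pin is pressed in and the block stands in its seat. Next I fit the block position by silhouette.

```bash
python3 - <<'E'
from h import *
from scipy.optimize import minimize
big=cv2.imread("pics/c3.png");h=cv2.cvtColor(big,cv2.COLOR_BGR2HSV)
m=((h[...,1]>100)&(h[...,0]>10)&(h[...,0]<30)).astype(np.uint8);m[:35]=0;m[135:]=0;m[:,:310]=0;m[:,385:]=0
ys,xs=np.nonzero(m);print(len(ys),ys.min(),ys.max(),xs.min(),xs.max())
c=ctrl.calibration("top");K=np.array(c["K"]);T=np.linalg.inv(np.array(c["T"]))
def proj(p):
    q=p@T[:3,:3].T+T[:3,3];q=q*[1,-1,-1];u=q@K.T;u=u[:,:2]/u[:,2:];return (u-[235,130])*5+2
def sil(x,y):
    o=np.zeros(m.shape,np.uint8);R=Rz(YAW)
    for a,b,z0,z1 in((.013,.009,.043,.071),(.010,.006,.071,.095)):
        pts=np.array([[sx*a,sy*b,z] for sx in(-1,1) for sy in(-1,1) for z in(z0,z1)])@R.T+[x,y,0]
        cv2.fillConvexPoly(o,cv2.convexHull(proj(pts).astype(np.float32)).round().astype(np.int32),1)
    return o
best=max(((( sil(x,y)&m).sum()/(sil(x,y)|m).sum(),x,y) for x in np.arange(.64,.68,.001) for y in np.arange(-.17,-.135,.001)))
print(best)
x,y=best[1:]
f=[]
# check using side picture of the start not valid for y; report clamp-frame coords
print((Rz(-YAW)@(np.array([x,y,0])-P)))
E
```

```text
2638 51 121 322 369
(np.float64(0.7854588796185935), np.float64(0.658), np.float64(-0.158))
[0.05333384 0.00070791 0.        ]
```

```bash
python3 - <<'E'
from h import *
B=np.array([.658,-.157,0])
ctrl.move_ptp(B+[0,0,.16],down(YAW))
f0=np.array(ctrl.read_wrist_force())
h=ctrl.servo_line(B+[0,0,.0735],rate=.1,max_force=6);print("desc",h,ctrl.read_ee_pos()[2])
if not h:
    ctrl.grip(0.,40);print("w",ctrl.read_grip_width(),ctrl.read_finger_force(),np.array(ctrl.read_wrist_force())-f0)
    ctrl.servo_line(B+[0,0,.20],rate=.12)
    print("w",ctrl.read_grip_width(),np.array(ctrl.read_wrist_force())-f0)
    im=ctrl.get_image("side")
    cv2.imwrite("pics/s3.png",im)
print(ctrl.read_time())
E
```

```text
desc False 0.0740836909700141
w 0.01093076398071609 43.16989839076996 [-1.41991751 -0.93267373  4.9915235 ]
w 0.011137353026069993 [-0.70949837  0.10676063 -3.26071105]
31.4917
```

View pics/s3.png

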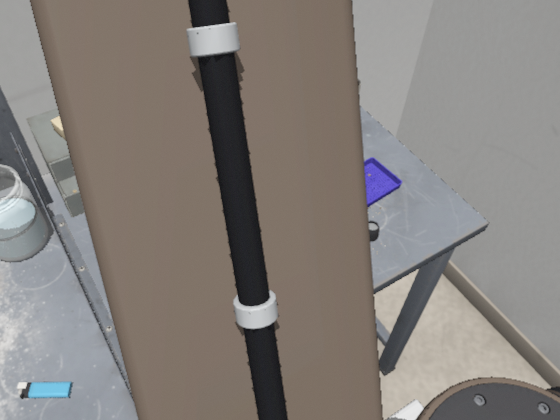

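The arm hides the block, but the grip width (11 mm) and the weight show it is held. The tray is unchanged at about (382,183). Now I place it.

```bash
python3 - <<'E'
from h import *
D=np.array([.551,-.380,0]);a=YAW-.1
ctrl.move_ptp(D+[0,0,.17],down(a))
ctrl.servo_line(D+[0,0,.055],rate=.12)
f0=np.array(ctrl.read_wrist_force())
h=ctrl.servo_line(D+[0,0,.038],rate=.015,max_force=3)
print(h,ctrl.read_ee_pos(),np.array(ctrl.read_wrist_force())-f0,ctrl.read_grip_width())
ctrl.sleep(.2);ctrl.grip(.045);ctrl.sleep(.2)
ctrl.servo_line(D+[0,0,.17],rate=.12)
ctrl.move_ptp(np.array([.5,-.08,.3]),down(a))
im=ctrl.get_image("top");cv2.imwrite("pics/c4.png",np.hstack([cv2.resize(i[y:y+100,x:x+100],(390,390),interpolation=cv2.INTER_CUBIC) for i,y,x in((im,155,355),(ctrl.get_image("side"),120,320))]))
print(ctrl.read_time(),np.array(ctrl.read_wrist_force()))
E
```

```text
True [ 0.55099528 -0.37992068  0.04230921] [-0.61619742  1.99751822 10.5806669 ] 0.011126399472159704
37.7917 [-0.47956395  0.43228802  0.5543927 ]
```

View pics/c4.png

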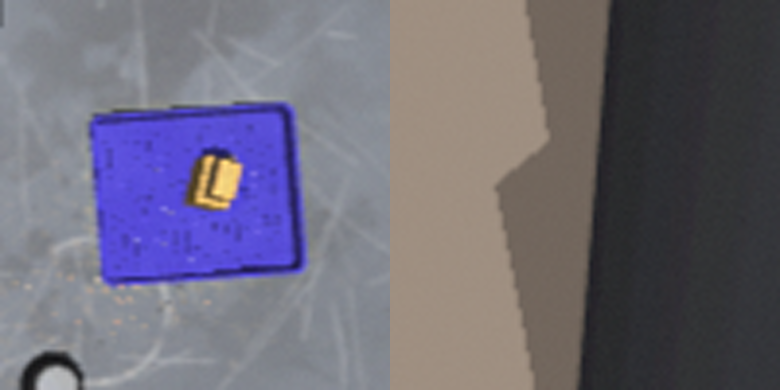

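The block stands upright near the middle of the tray, at about (215,182) in the left crop. The tray hasn't moved and the arm is clear.

```bash
python3 -c "
from workcell import ctrl
print(ctrl.job_done(),ctrl.read_time())"
```

```text
the job is handed in; nothing more can be done
the job is handed in; nothing more can be done
```

I handed the job in at about 38 s: the clamp locked on its third tooth and then sprang fully open, and the brass block stands upright in the blue tray with its pin pressed in. I judged this by force and camera; the hand-in returned no verdict.

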